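# Centre-punch a bench pin on the bench punch press

## Task

First take the cork sanding block off the table of the blue punch press and put it in the green basket, down inside it. Then lay the wooden bench pin flat on the press table, long side flush along the dark steel fence and its dotted end towards the column, slide it until the red dot is right under the punch tip, let go of it, and press the black cap down until the punch touches the wood on the dot; let the punch spring back up and leave the pin there. Never bring the punch down anywhere but on the dot, and do not disturb the bowl, cup and jar.

Things in the scene. Friction and masses are not known exactly. Their poses are not given: they have to be found in the camera images.
- press: Blue bench punch press, fixed, yaw within about 0.4 rad of 0. Origin at bench level under the punch axis; +x points from the punch back to its column, +y left of that, z up. Flat steel table, top 25 mm above the bench, x = -140 to +100 mm, y = -65 to +65 mm. Steel column 40 mm thick at x = 72 mm.
- fence (a point): Middle of the lower edge of the guiding face of the dark steel fence, in press axes at x = 0, y = -27.5 mm, z = 25 mm; the face looks to press +y. The fence is 80 mm long (x = -40 to +40), 12 mm high, 12 mm thick. A 55 mm wide pin flush against it has its centre line at y = 0, under the punch.
- head (a point): Middle of the underside of the blue press head, 115 mm above the bench. The head spans x = -18 to +97 mm, y = -25 to +25 mm in press axes, and 115 to 165 mm above the bench; under it a collar of 14 mm radius surrounds the punch down to 95 mm.
- punch (a joint): Downward travel of the punch (m): 0 up, at rest; 0.022 the stop. It slides straight down and a spring returns it: about 3 N to start and 6 N at 12 mm. On a pin lying on the table it stops at about 0.012.
- punch_tip (a point): Point of the steel punch (4 mm across at its end, widening to 14 mm over 16 mm). With the punch up it hangs 55 mm above the bench, 30 mm above the press table, 12 mm above the top of a pin lying there. Moves with the punch.
- punch_cap (a point): Centre of the top of the round black cap (36 mm diameter, 15 mm thick) on top of the punch, straight above the tip, 205 mm above the bench when up; press it straight down.
- bench_pin: Pale wooden bench pin, a flat board 160 x 55 x 18 mm (x, y, z), about 100 g, loose. Origin at the centre of its underside. A slot 14 mm wide and 45 mm long runs in from its -x end; the red dot is near its +x end. It lies flat on the bench, dot up.
- dot (a point): Centre of the red dot (8 mm diameter) on the top of the bench pin, at x = +50 mm, y = 0 in the pin's frame, 30 mm from its solid end.
- sanding_block: Sanding block, cork with a dark grey sole, 90 x 45 x 30 mm (x, y, z), about 70 g, loose. Origin at the centre of its underside. It lies on the press table in front of the punch, roughly across it.
- basket: Green basket, open at the top, does not move: 190 x 140 mm outside (x, y), 50 mm high, walls and floor 4 mm thick. Origin under its centre, on the bench. Fixed red-handled pliers lie along y inside, x = +41 to +89 mm, up to 23 mm high; x = -91 to +38 mm is free. It stands on one side of the press, the bench pin lies on the other.
- bowl: Pale yellow bowl, 90 mm across, 50 mm high, loose bystander. Origin at the centre of its foot.
- cup: White cup without handle, 72 mm across, 85 mm high, loose bystander. Origin at the centre of its foot.
- jar: Amber jar with a dark lid, 64 mm across, 95 mm high, loose bystander. Origin at the centre of its foot.

How it is judged (in metres and radians):
On the way, in this order (a step that is already met when the one before it is completed fails the run):
1. the sanding block lies in the basket, let go (x of sanding_block in the frame of basket between -0.091 and 0.091 m and y of sanding_block in the frame of basket between -0.066 and 0.066 m and z of sanding_block in the frame of basket below 0.04 m and linear speed of sanding_block below 0.03 m/s and contact force between the fingers and sanding_block below 0.1 N), for 0.2 s.
2. the bench pin lies flat on the press table along the fence, the dot under the punch tip, let go (horizontal distance between dot and punch_tip below 0.004 m and y of dot in the frame of press below 0.003 m and angle between the x axis of bench_pin and the x axis of press, either way round below 0.06 rad and angle between bench_pin's own z axis and vertical below 0.05 rad and z of bench_pin in the frame of press below 0.028 m and linear speed of bench_pin below 0.02 m/s and contact force between the fingers and bench_pin below 0.1 N), for 0.2 s.
3. the punch is pressed down onto the dot (value of joint punch above 0.009 m and horizontal distance between dot and punch_tip below 0.004 m and z of punch_tip in the frame of bench_pin below 0.0195 m), for 0.1 s.
At the end, for the whole second after the job is handed in: The sanding block rests in the basket below its rim; the bench pin rests flat on the press table along the fence (centre line within 3 mm of the flush position, within 0.06 rad), its red dot within 4 mm of the punch axis; the punch is back up (x of sanding_block in the frame of basket between -0.091 and 0.091 m and y of sanding_block in the frame of basket between -0.066 and 0.066 m and z of sanding_block in the frame of basket below 0.04 m and linear speed of sanding_block below 0.03 m/s and horizontal distance between dot and punch_tip below 0.004 m and y of dot in the frame of press below 0.003 m and angle between the x axis of bench_pin and the x axis of press, either way round below 0.06 rad and angle between bench_pin's own z axis and vertical below 0.05 rad and z of bench_pin in the frame of press below 0.028 m and linear speed of bench_pin below 0.02 m/s and value of joint punch below 0.002 m); the robot touches nothing.
It fails at once if the punch is brought down while the red dot is more than 6 mm to the side of its tip (value of joint punch above 0.006 m and horizontal distance between dot and punch_tip above 0.006 m).
It fails at once if the bowl is pushed more than 20 mm or tipped (distance of bowl from where it was at the start of the episode above 0.02 m or angle between bowl's own z axis and vertical above 0.35 rad).
It fails at once if the cup is pushed more than 20 mm or tipped (distance of cup from where it was at the start of the episode above 0.02 m or angle between cup's own z axis and vertical above 0.35 rad).
It fails at once if the jar is pushed more than 20 mm or tipped (distance of jar from where it was at the start of the episode above 0.02 m or angle between jar's own z axis and vertical above 0.35 rad).
It also fails if it takes over 64 s, if anything falls off the work surface, if the arm or the gripper's body presses on something with over 40 N, if the wrist force passes 120 N, or if a joint passes its speed limit or range.

## Robot

A 6-joint arm with a two-finger parallel gripper is mounted at the origin on the work surface. World frame = base frame: x ahead of the robot, y to its left, z up, the work surface at z = 0. Lengths are in mm, angles in rad, forces in N, time in s.
With the tool pointing down it reaches from about 325 to 875 mm from the base axis. Payload 4.4 kg.
Tool frame: the origin (TCP) lies where the fingers leave the gripper's body, on its centre line; the fingertips stand 73 mm ahead of it and the grasp point (between the pads) lies 54 mm ahead of it; z points along the fingers, y is the line along which they close (so a half turn about z gives the same grasp; the last joint's range is limited). The gripper opens to 85 mm and grips with 20 to 120 N. Pads are 22 mm wide; open, the fingers measure 114 mm over their backs; the gripper's body (76 mm by 85 mm) begins 54 mm behind the grasp point. The pads swing forward as they close: fully open they stand 13 mm farther back than shut.
Start: joints at [1.075, 0.207, 1.542, -0, 1.393, -0.15], TCP at [194.906, 540.962, 303.882] pointing down, gripper open.
Joint ranges: [-2.73, 2.73], [-0.86, 2.22], [0.23, 2.46], [-1.11, 4.25], [0.08, 2.63], [-2.82, 2.82]. Speed limits (rad/s): [2.79, 2.79, 3.14, 3.14, 3.14, 3.14].

## Interface

Orientations are given as a 3x3 rotation matrix whose columns are the frame's x, y, z axes.
In Python, from plant import ctrl, imaging, finish_job gives the robot as it stands (ctrl), with the cameras (imaging) and the job as plain functions. Calls block until the motion is done:
- ctrl.move_ptp(position, orientation): joint-space move of the TCP to a pose.
- ctrl.move_l(position, rot=None, vel=150, threshold=None): straight line of the TCP; rot=None keeps the orientation; vel is the mean speed in mm/s. With threshold (N) it stops when the force on the tool has changed by that much, and returns True; else False.
- ctrl.set_joints(angles): joint-space move.
- ctrl.gripper_to(opening, force=None): finger opening in mm; force is the grip in N (None keeps the last); returns when the fingers have stopped.
- ctrl.hold(seconds).
- ctrl.solve_ik(position, orientation): joint angles nearest the present ones, or None.
- ctrl.read_state(): the state.
- imaging.grab_frame(name): name is "side" or "top" or "wrist"; returns the picture (384x512x3 uint8, red, green, blue); there is no depth.
- imaging.camera_params(name): a dict with "mtx" (3x3 intrinsics, pixels), "R" (3x3) and "t" (3): a world point X has camera coordinates R X + t; the wrist camera has in their place "T_tool_cam" (4x4, takes a point from camera to tool coordinates, whose origin is the TCP and whose axes are the flange's). Camera axes: x right, y down, z forward; pixel columns grow to the right and rows downward; lengths in mm; the calibration is good to about 2 mm. A picture is of the moment at which its call begins: read the wrist's pose just before it. camera_params takes no time and is no camera call.
A pose or a line that the arm cannot do raises ctrl.MotionError and nothing moves.
- finish_job(): hands the job in; it is judged then, once.
The state is a dict: "t": time; "q": joint angles; "qvel": joint speeds; "tau": joint torques, N m; "eef_pos": TCP position; "eef_rot": TCP orientation; "force": force on the tool from outside, world axes, zero at the start; "wrist_torque": the same for the moment, N m; "grip_width": finger opening in mm; "grasp_force": force on a finger pad.
Only numpy, scipy, OpenCV 4.12 (cv2) and the standard library are available. Lean on these libraries where they do the work, as an engineer would, in place of code of your own. Each camera call takes 0.05 s, during which the arm holds its last target. There are 200 camera calls.

## Working session

There is one attempt and no reset: what is moved stays moved. The work goes in short steps, each a Python script; the robot and the scene stay as the last script left them, time stands still between calls to the robot, and variables do not carry over. Pictures are saved under pics/ and viewed, at most 10 in all, crops included, and the job is handed in when it is done.

```bash
mkdir -p pics; ls; python3 - <<'E'
from plant import ctrl, imaging, finish_job
import cv2
for n in ("side","top"):
    cv2.imwrite(f"pics/{n}0.png",imaging.grab_frame(n)[...,::-1])
    p=imaging.camera_params(n); print(n,p["mtx"].tolist(),(-p["R"].T@p["t"]).round(0),p["R"].round(2).tolist())
print(imaging.camera_params("wrist"))
E
```

```text
pics
plant.py
side [[379.7011967877376, 0.0, 259.26866575377113], [0.0, 379.7011967877376, 187.55430871747572], [0.0, 0.0, 1.0]] [ 520. -650.  816.] [[1.0, -0.03, 0.01], [-0.02, -0.73, -0.68], [0.03, 0.68, -0.74]]
top [[420.96949572863383, 0.0, 260.4235502777954], [0.0, 420.96949572863383, 192.85721112791836], [0.0, 0.0, 1.0]] [ 479.   -9. 1246.] [[-0.01, -1.0, -0.01], [-1.0, 0.01, -0.05], [0.05, 0.01, -1.0]]
{'mtx': array([[297.57201242,   0.        , 258.72231634],
       [  0.        , 297.57201242, 190.01784612],
       [  0.        ,   0.        ,   1.        ]]), 'T_tool_cam': array([[ 4.57543600e-04, -9.65647701e-01, -2.59854398e-01,
         6.56993379e+01],
       [ 9.99999844e-01,  5.25303138e-04, -1.91315750e-04,
         4.14428184e-01],
       [ 3.21245945e-04, -2.59854270e-01,  9.65647790e-01,
        -6.92323483e+01],
       [ 0.00000000e+00,  0.00000000e+00,  0.00000000e+00,
         1.00000000e+00]])}
```

View pics/top0.png

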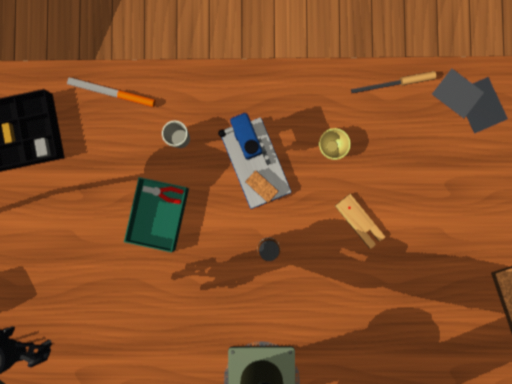

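View pics/side0.png

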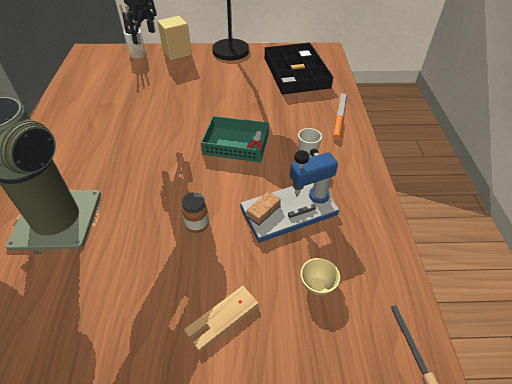

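Top view: press cap at about (251,146), block (262,184), pin (360,220) with dot (349,208), basket (157,215), cup (175,133), bowl (335,143) and jar (269,250). The side view agrees: the fence is on the bowl side, and the pin dot points away from the robot.

```bash
cat > h.py <<'E'
import numpy as np, cv2
from plant import ctrl, imaging, finish_job
def cam(name):
    p=imaging.camera_params(name)
    if name!="wrist": return p["mtx"],p["R"],np.array(p["t"])
    s=ctrl.read_state(); T=np.eye(4); T[:3,:3]=s["eef_rot"]; T[:3,3]=s["eef_pos"]
    W=np.linalg.inv(T@p["T_tool_cam"]); return p["mtx"],W[:3,:3],W[:3,3]
def ray(c,px,z):
    "pixels -> points on plane z"
    K,R,t=c; px=np.atleast_2d(np.asarray(px,float)); o=-R.T@t
    d=np.c_[px,np.ones(len(px))]@np.linalg.inv(K).T@R
    return o+d*((z-o[2])/d[:,2])[:,None]
def proj(c,X):
    K,R,t=c; v=(np.atleast_2d(X)@R.T+t)@K.T; return v[:,:2]/v[:,2:]
def blobs(mask,amin=30):
    cs,_=cv2.findContours(mask.astype(np.uint8),cv2.RETR_EXTERNAL,cv2.CHAIN_APPROX_NONE)
    return sorted([c for c in cs if cv2.contourArea(c)>amin],key=cv2.contourArea,reverse=True)
def down(a):
    "tool pointing down, tool y (closing line) at world angle a"
    y=np.array([np.cos(a),np.sin(a),0]); z=np.array([0,0,-1.]); return np.c_[np.cross(y,z),y,z]
E
python3 - <<'E'
from h import *
c=cam("top")
for n,px,z in [("cap",(251,146),205),("dot",(349,208),18),("pin",(360,220),18),("slot end",(377,240),18),("block",(262,184),55),("basket",(157,215),50),
 ("cup",(175,133),85),("bowl",(335,143),50),("jar",(269,250),95),("tabFL",(250,206),25),("tabFR",(290,191),25),("tabBL",(222,132),25)]:
    print(n,ray(c,px,z).round(0)[0])
im=imaging.grab_frame("top"); h=cv2.cvtColor(im,cv2.COLOR_RGB2HSV)
g=(abs(h[...,0].astype(int)-82)<12)&(h[...,1]>100)
b=blobs(g,300)[0]; r=cv2.minAreaRect(b); bx=cv2.boxPoints(r); print("basket",ray(c,bx,50).round(0)[:,:2].tolist())
s=ctrl.read_state(); print(s["eef_rot"],s["t"])
E
```

```text
cap [648.  20. 205.]
dot [ 495. -259.   18.]
pin [ 460. -290.   18.]
slot end [ 402. -338.   18.]
block [564.  -6.  55.]
basket [478. 293.  50.]
cup [706. 235.  85.]
bowl [ 680. -215.   50.]
jar [381. -24.  95.]
tabFL [503.  29.  25.]
tabFR [545. -87.  25.]
tabBL [720. 110.  25.]
basket [[406.0, 385.0], [586.0, 346.0], [554.0, 207.0], [375.0, 246.0]]
[[-9.40805248e-01  3.38946588e-01 -8.33755061e-04]
 [ 3.38947515e-01  9.40804000e-01 -1.55427889e-03]
 [ 2.57582571e-04 -1.74487294e-03 -9.99998445e-01]] 0.15
```

```bash
python3 - <<'E'
from h import *
ctrl.move_ptp([526,-25,310],down(.352+np.pi/2))
c=cam("wrist"); im=imaging.grab_frame("wrist"); np.save("w1.npy",im); np.savez("w1c.npz",K=c[0],R=c[1],t=c[2])
cv2.imwrite("pics/w1.png",im[...,::-1]); print(ctrl.read_state()["t"],ctrl.read_state()["q"])
E
```

```text
2.5333 [-2.10633529e-01  9.86770904e-02  1.65229957e+00  2.04654362e-04
  1.39069943e+00 -2.13457806e+00]
```

View pics/w1.png

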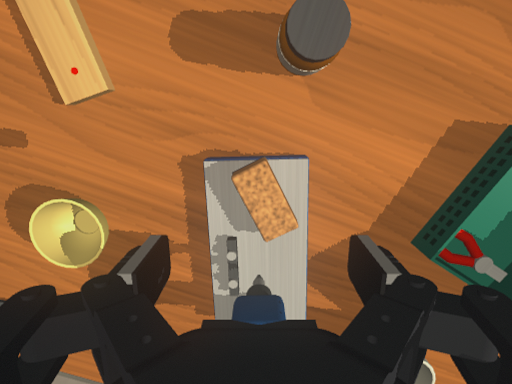

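The wrist view shows the block at about (265,200), the table front edge near row 158 and its sides near columns 206-216 and 308. The fence is at (232,262), the dot at (74,71) and the pin's end corners at (66,104) and (113,90).

```bash
python3 - <<'E'
from h import *
im=np.load("w1.npy"); z=np.load("w1c.npz"); c=(z["K"],z["R"],z["t"]); h=cv2.cvtColor(im,cv2.COLOR_RGB2HSV).astype(int)
print("cam",(-c[1].T@c[2]).round())
# table edges: low saturation vs wood
S=h[...,1]; wood=(S>110)
L=[];R=[]
for r in range(172,300,4):
    row=wood[r]; cl=[x for x in range(225,190,-1) if row[x-1:x+1].all()]; cr=[x for x in range(290,330) if row[x:x+2].all() ]
    if cl: L.append((cl[0],r))
    cr=[x for x in cr if x>298]
    if cr: R.append((cr[0]-.5,r))
print(L[::6],R[::6])
for n,P in (("L",L),("R",R)):
    W=ray(c,P,25)[:,:2]; vx,vy,x0,y0=cv2.fitLine(W.astype(np.float32),cv2.DIST_HUBER,0,.01,.01).ravel()
    if vx<0: vx,vy=-vx,-vy
    d=(W-[x0,y0])@[-vy,vx]; print(n,len(P),"yaw",np.arctan2(vy,vx),"pt",x0,y0,"rms",d.std())
# block
m=(h[...,0]<22)&(S>90)&(h[...,2]>60); m[:162 if 0 else 150]=0; m[250:]=0; m[:,:222]=0; m[:,302:]=0
m=cv2.morphologyEx(m.astype(np.uint8),cv2.MORPH_OPEN,np.ones((3,3)))
bs=blobs(m,200); print([cv2.contourArea(b) for b in bs])
b=bs[0][:,0]; W=ray(c,b,55)[:,:2].astype(np.float32); r=cv2.minAreaRect(W); print("block",r,cv2.boxPoints(r).round(0).tolist())
# dot
d=((h[...,0]<6)|(h[...,0]>174))&(S>180)&(h[...,2]>120); d[:, 150:]=0
for b in blobs(d,8)[:3]:
    M=cv2.moments(b); p=(M["m10"]/M["m00"],M["m01"]/M["m00"]); print("dot",p,cv2.contourArea(b),ray(c,p,18))
print("pin end corners",ray(c,[(66,104),(113,90)],18))
cv2.imwrite("pics/w1z.png",cv2.resize(im[140:330,190:330,::-1],None,fx=4,fy=3.15*1,interpolation=cv2.INTER_NEAREST) if 0 else cv2.resize(im[145:330,190:330,::-1],None,fx=3.2,fy=3.2,interpolation=cv2.INTER_CUBIC))
E
```

```text
cam [465. -47. 379.]
[(203, 172), (205, 196), (207, 220), (208, 244), (210, 268), (212, 292)] [(308.5, 172), (308.5, 196), (307.5, 220), (307.5, 244), (307.5, 268), (306.5, 292)]
L 32 yaw 0.37733972 pt 631.56555 -54.98263 rms 0.36253837322882343
R 32 yaw 0.38108608 pt 592.1962 67.5564 rms 0.39671912086981703
[2944.0, 394.0]
block ((556.0322265625, -5.483058929443359), (91.99562072753906, 45.102561950683594), 46.93430709838867) [[508.0, -24.0], [541.0, -54.0], [604.0, 13.0], [571.0, 44.0]]
dot (74.33333333333333, 70.56818181818181) 22.0 [[ 496.39741808 -257.80781878   18.        ]]
pin end corners [[ 535.97671952 -259.81900232   18.        ]
 [ 501.78274932 -211.91614901   18.        ]]
```

View pics/w1z.png

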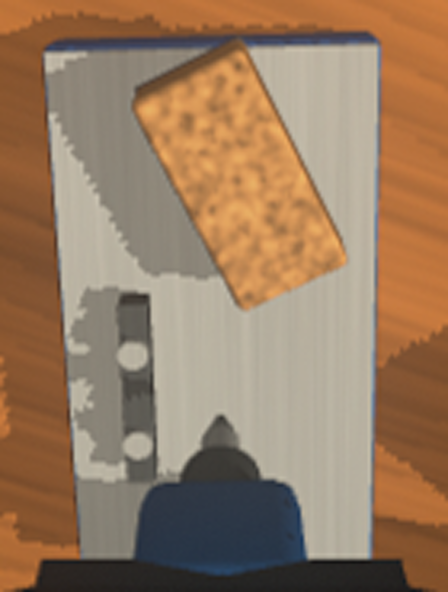

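```bash
python3 - <<'E'
from h import *
z=np.load("w1c.npz"); c=(z["K"],z["R"],z["t"])
print("tip",ray(c,(190+222/3.2,145+416/3.2),55),"fence front inner top corner",ray(c,(190+150/3.2,145+294/3.2),37), "front table corners",ray(c,[(190+45/3.2,145+50/3.2),(190+379/3.2,145+44/3.2)],25))
ctrl.gripper_to(72)
A=down(2.39); B=down(np.pi-.215)
ctrl.move_ptp([556,-5.5,160],A); ctrl.move_l([556,-5.5,99],vel=120,threshold=8)
ctrl.gripper_to(30,30); s=ctrl.read_state(); print(s["grip_width"],s["grasp_force"],s["eef_pos"],s["force"],s["t"])
ctrl.move_l([545,0,190])
ctrl.move_ptp([455,302,170],B); s=ctrl.read_state(); print(s["grip_width"],s["t"])
cv2.imwrite("pics/t2.png",imaging.grab_frame("top")[60:300,100:420,::-1])
E
```

```text
tip [[646.98678545  21.50723319  55.        ]] fence front inner top corner [[616.90504164 -19.39156821  37.        ]] front table corners [[542.33259568 -87.88676564  25.        ]
 [496.87508922  28.82716518  25.        ]]
44.73647186446259 32.76113212108612 [557.11022213  -5.69968296 100.36960756] [-0.19235116  0.11963277  5.31524897] 4.5083
44.2893249239817 6.4667
```

View pics/t2.png

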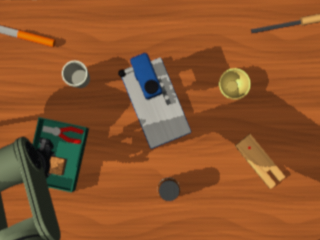

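Crop: the block is in the gripper, over the free end of the basket. I'll lower it, let go, then look at the pin.

```bash
python3 - <<'E'
from h import *
print(ctrl.move_l([455,302,82],threshold=6),ctrl.read_state()["eef_pos"])
ctrl.gripper_to(62); ctrl.hold(.1)
ctrl.move_l([455,302,190],vel=250)
im=imaging.grab_frame("top"); np.save("t3.npy",im)
ctrl.gripper_to(80)
ctrl.move_ptp([445,-305,270],down(-.87))
c=cam("wrist"); im=imaging.grab_frame("wrist"); np.savez("w2.npz",im=im,K=c[0],R=c[1],t=c[2])
s=ctrl.read_state(); print(s["t"],s["force"])
cv2.imwrite("pics/w2.png",im[...,::-1])
h=cv2.cvtColor(im,cv2.COLOR_RGB2HSV).astype(int)
d=((h[...,0]<6)|(h[...,0]>174))&(h[...,1]>180)&(h[...,2]>120)
for b in blobs(d,20)[:3]:
    M=cv2.moments(b); p=(M["m10"]/M["m00"],M["m01"]/M["m00"]); print("dot",p,cv2.contourArea(b),ray(c,p,18))
m=(h[...,0]>14)&(h[...,0]<28)&(h[...,2]>150)&(h[...,1]<170)
for b in blobs(m,500)[:3]:
    r=cv2.minAreaRect(ray(c,b[:,0],18)[:,:2].astype(np.float32)); print("pin",r,cv2.boxPoints(r).round(1).tolist())
E
```

```text
True [453.50815403 300.2197225   79.21699453]
10.8083 [ 0.10493848  0.38091834 -0.22953339]
dot (257.02923976608184, 107.04678362573098) 28.5 [[ 496.43064416 -258.43625732   18.        ]]
pin ((457.34332275390625, -289.58978271484375), (160.83529663085938, 55.96910858154297), 38.49901580810547) [[377.0, -317.70001220703125], [411.79998779296875, -361.6000061035156], [537.7000122070312, -261.3999938964844], [502.8999938964844, -217.60000610351562]]
```

View pics/w2.png

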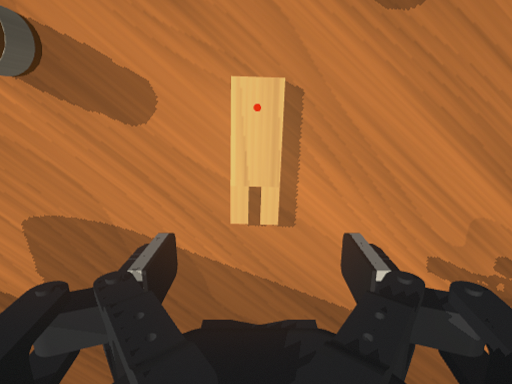

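The wrist view shows the pin whole, dot at (257,107), slot towards the gripper. Box 161 x 56 mm and dot 50 mm from centre match the given sizes. With the camera kept on the robot side at the press, joint 6 runs out of range here, so I'll set the pin down closer in and regrasp it a half turn round.

```bash
python3 - <<'E'
from h import *
yaw=.379; ax=np.array([np.cos(yaw),np.sin(yaw)])
p=np.array([457.3,-289.6]); 
ctrl.gripper_to(72)
ctrl.move_l([*p,110],down(.672-np.pi/2),vel=200); print(ctrl.move_l([*p,70],vel=100,threshold=8))
ctrl.gripper_to(40,30); s=ctrl.read_state(); print(s["grip_width"],s["grasp_force"],s["eef_pos"],s["t"]); z0=s["eef_pos"][2]
ctrl.move_l([*p,z0+15],vel=80)
n=np.array([440,-170.])
ctrl.move_l([*n,z0+15],down(yaw-np.pi/2),vel=120)
print(ctrl.read_state()["grip_width"])
ctrl.move_l([*n,z0],vel=60,threshold=6); ctrl.gripper_to(75)
ctrl.move_l([*n,170],vel=200)
v=n-75*ax
ctrl.move_ptp([*v,260],down(yaw+np.pi/2))
c=cam("wrist"); im=imaging.grab_frame("wrist"); np.savez("w3.npz",im=im,K=c[0],R=c[1],t=c[2])
h=cv2.cvtColor(im,cv2.COLOR_RGB2HSV).astype(int)
d=((h[...,0]<6)|(h[...,0]>174))&(h[...,1]>180)&(h[...,2]>120)
for b in blobs(d,12)[:3]:
    M=cv2.moments(b); q=(M["m10"]/M["m00"],M["m01"]/M["m00"]); print("dot",q,cv2.contourArea(b),ray(c,q,18), "expect",n+50*ax)
m=(h[...,0]>14)&(h[...,0]<28)&(h[...,2]>150)&(h[...,1]<170)
for b in blobs(m,500)[:3]:
    r=cv2.minAreaRect(ray(c,b[:,0],18)[:,:2].astype(np.float32)); print("pin",r,np.deg2rad(r[2]))
print(ctrl.read_state()["t"])
E
```

```text
False
54.46084773064098 33.66195023059845 [ 458.02475198 -290.24142343   71.05656385] 12.8583
54.29143646987663
dot (258.0, 277.35897435897436) 13.0 [[ 486.10787546 -151.9924864    18.        ]] expect [ 486.45175458 -151.50041903]
pin ((440.2144775390625, -170.28526306152344), (160.0037841796875, 56.21855926513672), 21.73281478881836) 0.3793091737909965
18.4917
```

```bash
python3 - <<'E'
from h import *
yaw=.379; ax=np.array([np.cos(yaw),np.sin(yaw)]); ay=np.array([-ax[1],ax[0]])
P=np.array([647,21.3]); n=np.array([440.1,-170.2]); g=n-25*ax
W=lambda x,y: P+x*ax+y*ay
ctrl.move_l([*g,110],vel=250); ctrl.move_l([*g,70],vel=100,threshold=8)
ctrl.gripper_to(40,40); s=ctrl.read_state(); z0=s["eef_pos"][2]; print(s["grip_width"],s["grasp_force"],s["eef_pos"]-[*g,70])
ctrl.move_l([*g,z0+45],vel=100)
ctrl.move_l([*W(-150,4),z0+45],vel=150)
ctrl.move_l([*W(-150,4),z0+28],vel=60,threshold=8)
print(ctrl.move_l([*W(-75,4),z0+28],vel=60,threshold=8), ctrl.read_state()["force"])
print("push",ctrl.move_l([*W(-75,-5),z0+28],vel=15,threshold=4)); s=ctrl.read_state(); e=s["eef_pos"][:2]-P; print("press xy",e@ax,e@ay,s["force"],s["grip_width"])
x,y=s["eef_pos"][:2]
print("low",ctrl.move_l([x,y,z0+23],vel=15,threshold=4)); s=ctrl.read_state(); print(s["eef_pos"][2]-z0,s["force"])
ctrl.gripper_to(66); ctrl.hold(.1)
x,y,z=ctrl.read_state()["eef_pos"]
ctrl.move_l([x,y,z+12],vel=60)
b=W(-140,0); ctrl.move_l([*b,150],vel=150)
ctrl.move_l([*W(-150,0),270],vel=200)
c=cam("wrist"); im=imaging.grab_frame("wrist"); np.savez("w4.npz",im=im,K=c[0],R=c[1],t=c[2])
print(proj(c,[[*W(0,0),43],[*W(0,0),55]]),ctrl.read_state()["t"])
u,v=proj(c,[*W(0,0),50])[0].astype(int); a,b=max(v-130,0),min(v+50,384)
print(u,v,a); cv2.imwrite("pics/w4.png",cv2.resize(im[a:b,u-80:u+80,::-1],None,fx=4*.8,fy=4*.8,interpolation=cv2.INTER_CUBIC))
E
```

```text
54.142819838786735 43.3836605027318 [ 0.84598419 -0.6168501   1.18723319]
False [ 0.1155048  -0.4746348  -1.07895029]
push True
press xy -75.73003179173996 -1.1415540342653472 [ 0.05681574 -0.38838254 -0.15829122] 54.20579759606908
low True
25.1337999504359 [-1.47542607  0.58627542  4.05719659]
[[256.93310298 306.6232392 ]
 [256.92667048 313.4986172 ]] 26.75
256 310 180
```

View pics/w4.png

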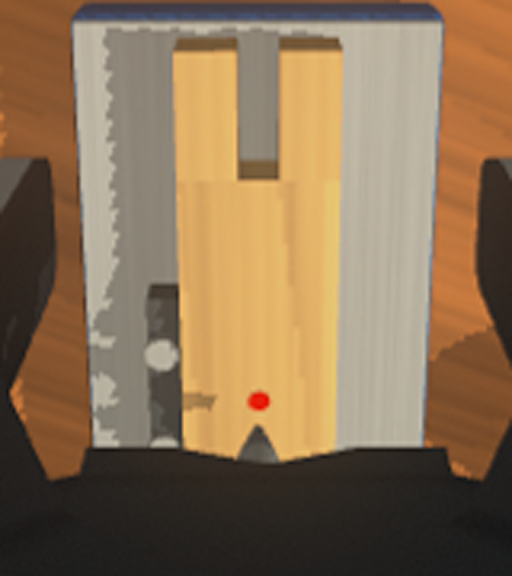

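The crop shows the pin flush along the fence, with the dot at (259,401) and the tip's apex at about (258,425). I'll turn that into millimetres, with a second view from another pose as a cross-check.

```bash
python3 - <<'E'
from h import *
yaw=.379; ax=np.array([np.cos(yaw),np.sin(yaw)]); ay=np.array([-ax[1],ax[0]]); P=np.array([647,21.3])
W=lambda x,y: P+x*ax+y*ay
def dotpx(im):
    h=cv2.cvtColor(im,cv2.COLOR_RGB2HSV).astype(int); d=((h[...,0]<6)|(h[...,0]>174))&(h[...,1]>180)&(h[...,2]>120)
    u,v=proj(c,[*W(0,0),43])[0].astype(int); k=np.zeros_like(d); k[v-30:v+30,u-30:u+30]=1
    b=blobs(d&k,5)[0]; M=cv2.moments(b); return np.array((M["m10"]/M["m00"],M["m01"]/M["m00"]))
pr=lambda X:np.round([(X[0,:2]-P)@ax,(X[0,:2]-P)@ay],2)
w=np.load("w4.npz"); c=(w["K"],w["R"],w["t"])
print("view1 dot",pr(ray(c,dotpx(w["im"]),43)),"tip front",pr(ray(c,(256+(258/3.2)-80-.3,180+425/3.2-.3),55)))
h=cv2.cvtColor(w["im"],cv2.COLOR_RGB2HSV).astype(int)
m=(h[...,0]>14)&(h[...,0]<28)&(h[...,2]>150)&(h[...,1]>60)&(h[...,1]<175); m[:190]=0
b=blobs(m,500)[0][:,0]; Q=ray(c,b,43)[:,:2]-P; Q=np.c_[Q@ax,Q@ay]
for lo,hi in ((-35,-20),(20,35)):
    e=Q[(Q[:,1]>lo)&(Q[:,1]<hi)&(Q[:,0]>-120)&(Q[:,0]<-45)]; print("edge slope,y0",np.polyfit(e[:,0],e[:,1],1),len(e))
ctrl.move_ptp([*W(-200,0),200],down(yaw+np.pi/2))
c=cam("wrist"); im=imaging.grab_frame("wrist"); np.savez("w5.npz",im=im,K=c[0],R=c[1],t=c[2])
d=dotpx(im); print("view2 dot px",d,pr(ray(c,d,43)),"pred tip",proj(c,[*W(0,0),55]),proj(c,[*W(-2,0),55]))
u,v=d.astype(int); print(u,v); cv2.imwrite("pics/w5.png",cv2.resize(im[v-30:v+40,u-40:u+40,::-1],None,fx=7,fy=7,interpolation=cv2.INTER_NEAREST))
print(ctrl.read_state()["t"])
E
```

```text
view1 dot [-2.14 -0.49] tip front [-1.26 -0.66]
edge slope,y0 [ 1.74001832e-03 -2.79315554e+01] 65
edge slope,y0 [-9.38515819e-04  2.63948239e+01] 65Traceback (most recent call last):
  File "<stdin>", line 18, in <module>
  File "<stdin>", line 7, in dotpx
IndexError: list index out of range
```

View 1 puts the tip axis near x = +0.7 and the dot at -2.1 in press axes, so it is about 2.8 mm short. I'll measure from the side of the press, where x error shows directly.

```bash
python3 - <<'E'
from h import *
yaw=.379; ax=np.array([np.cos(yaw),np.sin(yaw)]); ay=np.array([-ax[1],ax[0]]); P=np.array([647,21.3])
W=lambda x,y: P+x*ax+y*ay
ctrl.move_l([*W(-150,60),270],vel=250)
ctrl.move_ptp([*W(-5,100),225],down(yaw))
c=cam("wrist"); im=imaging.grab_frame("wrist"); np.savez("w5.npz",im=im,K=c[0],R=c[1],t=c[2])
pt=proj(c,[[*W(0,-.6),43],[*W(0,-.6),55]]); print(pt)
u,v=pt[0].astype(int); print(u,v); cv2.imwrite("pics/w5.png",cv2.resize(im[v-35:v+35,u-40:u+40,::-1],None,fx=7,fy=7,interpolation=cv2.INTER_NEAREST))
h=cv2.cvtColor(im,cv2.COLOR_RGB2HSV).astype(int); d=((h[...,0]<6)|(h[...,0]>174))&(h[...,1]>180)&(h[...,2]>120)
for b in blobs(d,3):
    M=cv2.moments(b); q=(M["m10"]/M["m00"],M["m01"]/M["m00"]); X=ray(c,q,43)[0,:2]-P; print(q,X@ax,X@ay)
print(ctrl.read_state()["t"])
E
```

```text
[[264.59029982 289.34536906]
 [264.81586552 296.94460472]]
264 289
(255.45851688693097, 15.541116005873715) -8.08577669349782 234.12006866502324
(217.6965811965812, 4.611111111111111) -36.280755851615 241.43779342375566
(263.0357142857143, 288.8511904761905) -1.491966204044761 -0.06307593511592258
29.3917
```

View pics/w5.png

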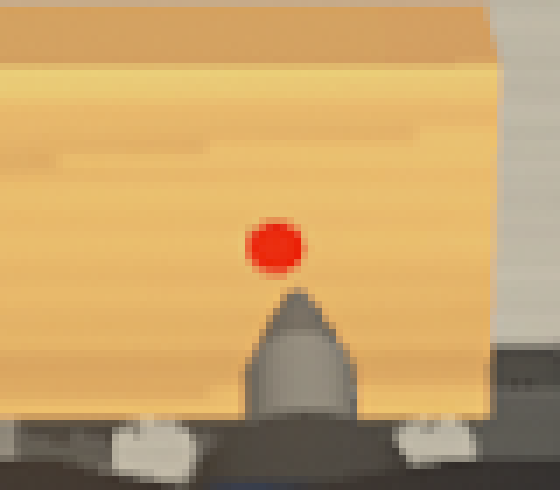

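Side view: the dot is at crop (275,247) and the tip at (297,290), so the dot is about 2.5 mm short in x. I'll regrasp and shift the pin +2.6 mm.

```bash
python3 - <<'E'
from h import *
yaw=.379; ax=np.array([np.cos(yaw),np.sin(yaw)]); ay=np.array([-ax[1],ax[0]]); P=np.array([647,21.3])
W=lambda x,y: P+x*ax+y*ay
def e():
    s=ctrl.read_state(); d=s["eef_pos"][:2]-P; return np.round([d@ax,d@ay,s["eef_pos"][2],*s["force"],s["grip_width"]],2)
ctrl.move_l([*W(-100,70),270],vel=250)
ctrl.move_ptp([*W(-140,0),160],down(yaw+np.pi/2))
ctrl.move_l([*W(-78,-.7),112],vel=120); ctrl.move_l([*W(-78,-.7),95.2],vel=60,threshold=6)
ctrl.gripper_to(40,40); ctrl.hold(.2); e0=e(); print(e0)
ctrl.move_l([*W(-78,-.2),98],vel=30); ctrl.hold(.1); print(e())
ctrl.move_l([*W(-75.4,-.2),98],vel=20); ctrl.hold(.2); e1=e(); print(e1)
dx=e0[0]+2.6-e1[0]; print("corr",dx); dx=np.clip(dx,-1,1)
ctrl.move_l([*W(-75.4+dx,-.2),98],vel=20)
print("push",ctrl.move_l([*W(-75.4+dx,-5),98],vel=15,threshold=4)); print(e())
x,y=ctrl.read_state()["eef_pos"][:2]
print("low",ctrl.move_l([*W(-75.4+dx,e()[1]),92],vel=15,threshold=4)); print(e())
ctrl.gripper_to(66); ctrl.hold(.1)
x,y,z=ctrl.read_state()["eef_pos"]; ctrl.move_l([x,y,z+14],vel=60)
ctrl.move_l([*W(-140,20),170],vel=200); ctrl.move_l([*W(-100,70),260],vel=250)
ctrl.move_ptp([*W(-5,100),225],down(yaw))
c=cam("wrist"); im=imaging.grab_frame("wrist"); np.savez("w6.npz",im=im,K=c[0],R=c[1],t=c[2])
pt=proj(c,[[*W(0,-.6),43],[*W(0,-.6),55]]); u,v=pt[0].astype(int); print(pt,u,v)
cv2.imwrite("pics/w6.png",cv2.resize(im[v-45:v+35,u-50:u+50,::-1],None,fx=7,fy=7,interpolation=cv2.INTER_NEAREST))
h=cv2.cvtColor(im,cv2.COLOR_RGB2HSV).astype(int); d=((h[...,0]<6)|(h[...,0]>174))&(h[...,1]>180)&(h[...,2]>120)
for b in blobs(d,3):
    M=cv2.moments(b); q=(M["m10"]/M["m00"],M["m01"]/M["m00"]); X=ray(c,q,43)[0,:2]-P; print(q,X@ax,X@ay)
print(ctrl.read_state()["t"])
E
```

```text
[-77.84  -0.81  95.43  -0.3   -0.49   0.59  54.11]
[-7.812e+01 -8.000e-02  9.786e+01  4.900e-01 -6.100e-01 -1.060e+00
  5.400e+01]
[-75.44  -0.2   97.95   0.1   -0.54  -0.96  54.16]
corr 0.19999999999998863
push True
[-7.592e+01 -1.160e+00  9.713e+01 -4.400e-01 -3.400e-01 -9.000e-02
  5.384e+01]
low True
[-7.609e+01 -9.700e-01  9.548e+01 -5.100e-01 -5.000e-02  3.690e+00
  5.413e+01]
[[264.66158947 289.69202074]
 [264.88635381 297.31010713]] 264 289
(255.70911086717894, 15.607025246981339) -7.998336336092763 234.1973613536328
(217.8299319727891, 4.759183673469388) -36.26135796920377 241.4527798589504
(265.0, 289.4022988505747) 0.3222846185397322 -0.2838108594013341
38.225
```

View pics/w6.png

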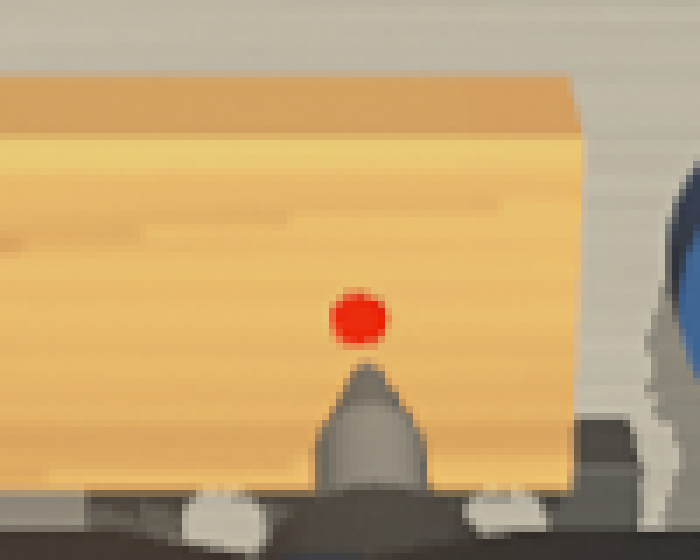

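The dot is now within about 1 mm of the punch axis (crop 359 against 368) and flush on the fence. Now I'll press the cap.

```bash
python3 - <<'E'
from h import *
yaw=.379; ax=np.array([np.cos(yaw),np.sin(yaw)]); ay=np.array([-ax[1],ax[0]]); P=np.array([647,21.3])
C=P+.8*ax-.5*ay
x,y,z=ctrl.read_state()["eef_pos"]; ctrl.move_l([x,y,310],vel=200); ctrl.gripper_to(0,20)
ctrl.move_l([*C,300],vel=150); print(ctrl.read_state()["force"])
print("contact",ctrl.move_l([*C,272],vel=25,threshold=2)); print(ctrl.read_state()["eef_pos"])
print("press",ctrl.move_l([*C,258],vel=15,threshold=16)); ctrl.hold(.3); s=ctrl.read_state(); print(s["eef_pos"],s["force"])
ctrl.move_l([*C,300],vel=40); 
ctrl.move_l([*(C-150*ax+20*ay),320],vel=200); ctrl.hold(.3)
for n in ("top","side"): np.save(n+"9.npy",imaging.grab_frame(n))
a=np.load("top9.npy")[60:260,100:400]; b=np.load("side9.npy")[90:290,160:360]
cv2.imwrite("pics/end.png",cv2.resize(np.hstack([a,b])[...,::-1],None,fx=1.6,fy=1.6)); s=ctrl.read_state(); print(s["t"],s["force"])
E
```

```text
[-0.16243238  1.14881105  0.78583884]
contact True
[647.75330233  21.1310467  274.01028153]
press True
[647.87448468  21.16263062 265.67097992] [-1.15282255  0.80995002  6.16204228]
44.55 [-0.00138214  0.62387418 -0.77933339]
```

View pics/end.png

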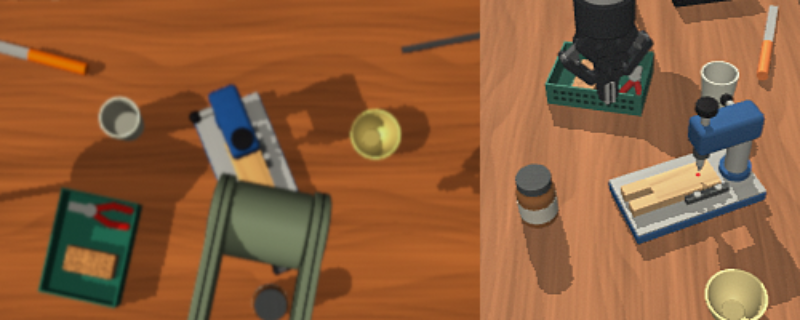

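The final frames show the block in the basket, the pin in place, the punch up and the bystanders unmoved. The force settled at only about 6 N after the stop, which leaves firm contact with the wood unproven. I'll press once more and hold under clear load.

```bash
python3 - <<'E'
from h import *
yaw=.379; ax=np.array([np.cos(yaw),np.sin(yaw)]); ay=np.array([-ax[1],ax[0]]); P=np.array([647,21.3])
C=P+.8*ax-.5*ay
ctrl.move_l([*C,300],vel=200); f0=ctrl.read_state()["force"][2]
ctrl.move_l([*C,267],vel=40)
for z in np.arange(266,259,-.7):
    ctrl.move_l([*C,z],vel=15); ctrl.hold(.15); s=ctrl.read_state(); f=s["force"][2]-f0; print(round(z,1),s["eef_pos"][2].round(2),f.round(1))
    if f>12: break
ctrl.hold(.2)
ctrl.move_l([*C,300],vel=40)
ctrl.move_l([*(C-170*ax+60*ay),330],vel=200); ctrl.hold(.3)
c=cam("side"); im=imaging.grab_frame("side"); h=cv2.cvtColor(im,cv2.COLOR_RGB2HSV).astype(int)
print(ctrl.read_state()["t"],ctrl.read_state()["force"])
d=np.abs(im.astype(int)-np.load("side9.npy").astype(int)).sum(2)>60; print("changed px in press area",d[180:240,280:350].sum(), d[150:180,270:335].sum())
E
```

```text
266.0 266.12 4.8
265.3 265.65 6.9
264.6 265.54 8.5
263.9 265.46 10.4
263.2 265.34 12.6
51.125 [0.09942649 0.01971008 0.08634264]
changed px in press area 0 0
```

The position stalled at about 265.5 mm while the force climbed to 12.6 N, so the punch is on the wood. The pin and punch look unchanged afterwards, so I'm handing the job in.

```bash
python3 -c "
from plant import ctrl, imaging, finish_job
print(finish_job())"
```

```text
the job is handed in; nothing more can be done
None
```

I handed the job in at about 51 s. The sanding block is in the basket, the pin is flush along the fence with its dot about 1 mm from the punch axis, and the punch was pressed onto the wood twice and is back up; the hand-in call returned no verdict.

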